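# Clip the bead bottle down and take off its push-and-turn safety cap

### The arm

A 6-joint arm with a two-finger parallel gripper is mounted at the origin on the work surface. World frame = base frame: x ahead of the robot, y to its left, z up, the work surface at z = 0. Lengths are in mm, angles in rad, forces in N, time in s.
With the tool pointing down it reaches from about 350 to 875 mm from the base axis. Payload 4.2 kg.
Tool frame: the origin (TCP) lies midway between the tips of the shut fingers; the grasp point (between the pads) lies 19 mm behind it; y points along the fingers, x is the direction in which the jaws open and shut, and the axes are right-handed (so a half turn about y gives the same grasp; the last joint's range is limited). The gripper opens to 85 mm and grips with 20 to 120 N. Pads are 22 mm wide; open, the fingers measure 114 mm over their backs; the gripper's body (76 mm by 85 mm) begins 54 mm behind the grasp point. The pads swing forward as they close: fully open they stand 13 mm farther back than shut.
Start: joints at [-0.917, 0.385, 0.008, 0, -1.194, -0.259], TCP at [240.403, -576.893, 231.312] pointing down, gripper open.
Joint ranges: [-3.14, 3.14], [-1.21, 2.06], [-1.07, 1.41], [-3.16, 2.05], [-2.99, -0.16], [-3.1, 3.1]. Speed limits (rad/s): [2.79, 2.79, 3.14, 3.14, 3.14, 3.14].

### API

Orientations are given as a unit quaternion [x, y, z, w].
In Python, from bench import read_state, get_image, job_done gives the robot as it stands.
- The arm moves only by the tool play_rows, never from a script. Its argument "series" is a list of rows, each a list of 7 numbers: the shift along the tool's x, y, z in m, then the turn, a rotation vector about the tool's x, y, z in rad, then the finger opening in m, from 0 to 0.0854. In form: [[x, y, z, wx, wy, wz, claw], ...]. A call has 1 to 10 rows; each row shifts and turns the pose as measured when the row begins, along the tool's axes as they then stand; what a row does not reach is not made up. A row lasts 1/10 s, in which the tool goes at most 50 mm and 8.59 degrees, less where a joint would pass 70% of its speed; a pose out of reach is approached as far as the arm can. A call with a gripper value outside its range is refused whole. The fingers move at their own pace and stop on an object; the grip force is fixed at half the most. Time passes only in rows, so rows that do not move let the fingers close. It gives the time, the measured TCP pose, the force and the opening at its end, in the units of the state.
- read_state(): the state, without advancing time (a new reading comes with each control period).
- get_image(name): name is "scene" or "top"; returns a dict with "color" (420x560x3 uint8, red, green, blue), "intrinsics" (3x3 intrinsics, pixels), "D" ([k1, k2, p1, p2, k3] as OpenCV has them; the pictures are not rectified), "origin" and "orientation" of the camera in the world. Camera axes: x right, y down, z forward; pixel columns grow to the right and rows downward; lengths in mm; the calibration is good to about 2 mm. A picture is of the moment at which its call begins. There is no depth.
- job_done(): hands the job in, once; it reports no verdict.
The state is a dict: "clock": time; "joints": joint angles; "joint_vel": joint speeds; "joint_efforts": joint torques, N m; "position": TCP position; "ee_rot": TCP orientation; "contact_force": force on the tool from outside, world axes, zero at the start; "wrist_torque": the same for the moment, N m; "gripper_width": finger opening in mm.
Only numpy, scipy, OpenCV 4.12 (cv2) and the standard library are available. Lean on these libraries where they do the work, as an engineer would, in place of code of your own. Each camera call takes 0.05 s, during which the arm holds its last target. There are 200 camera calls.

### The job

Press the hinged strap of the bottle stand down over the foot of the bead bottle until the clip snaps and holds it shut by itself. Then push the bottle's safety cap down, twist it anticlockwise while it is pushed in, and lift it off; finish still holding the cap in the gripper, level and still, about 6 cm clear of the bottle's mouth and straight above it. The bottle must stay seated in its clipped stand, and the other toys stay where they are.

Things in the scene. Friction and masses are not known exactly. Their poses are not given: they have to be found in the camera images.
- stand: Wooden bottle stand with aluminium strap, fixed: base 190 x 116 x 6 mm (x -115 to +75, y +-58), with a 66 mm square pocket, walls to 14 mm. Origin on the table under the middle of the pocket and the bottle's axis, z up. The strap's hinge axis runs along y at x = +55, z = 19.5 mm; the strap reaches past the bottle to -x. A spring clip housing stands at x = -55, y = +54 mm, 34 mm high.
- strap (a joint): Angle of the hinged strap (rad): 0 = shut and level, grows as it opens upward (starts half open, 0.45 to 0.65). A light spring lifts it unless the clip holds it; pressed, the clip snaps over at about 0.06 and then holds it near 0. Pressing at the tab takes 1 to 2 N, about 5 N at the snap; hard stop at -0.01.
- strap_tab (a point): Top face of the strap's press tab, 155 mm from the hinge axis; strap shut: at stand x = -100, y = 0, z = 22 mm. Its x axis points along the strap towards the hinge, z normal to the strap. The strap is a flat frame of 5 mm aluminium, 84 mm wide, its two legs either side of the bottle, ending in this tongue, 36 mm wide, 136 to 170 mm from the hinge.
- bottle: White plastic bottle, loose in the pocket: foot 64 x 64 x 10 mm, round body 52 mm across to 48 mm height, neck 26 mm across from 56 mm to the mouth at 86.5 mm. A grey spring pad in the mouth pushes the cap up; two ears, out to 18.5 mm from the axis at 76 to 81 mm height, hold the cap. Origin: centre of the underside (6 mm above the stand's), z up.
- cap: White round ribbed cap, 48 mm across, 30 mm high, flat top. Origin: centre of its open underside, z up. Locked on the bottle by inner hooks, origin 68 mm above the bottle's. Push down 6 to 7.5 mm (stop) against 8 to 14 N; still down, turn anticlockwise (from above) 65 to 115 degrees (85 is good), then lift. Else it does not turn. A side grip of about 50 N carries push, turn and lift.
- lunchbox: Bystander: silver aluminium toy lunchbox with spring clip and wire handle, 75 x 115 x 83 mm; origin: centre of underside.
- teapot: Bystander: white ceramic toy teapot, belly 62 mm across, 62 mm high, spout and handle along y reach 50 mm from the axis; origin: centre of underside.
- telephone: Bystander: red plastic toy telephone, 75 x 110 x 53 mm; origin: centre of underside.
- dog: Bystander: black wooden dog figure, 110 x 24 x 78 mm, head to -x; origin: centre of underside, between the feet.
Not all that is in view belongs to the job. What is shaped like the stand but blue or turquoise is not meant.

How it is judged:
By the outcome, as a careful person would: the job done as asked, in the order asked, and still so for the second after the job is handed in, while the arm keeps its last pose, push and grip.
It also fails if it takes over 45 s, if anything falls off the work surface, if the arm or the gripper's body presses on something with over 40 N, if the wrist force passes 120 N, or if a joint passes its speed limit or range.

## Working session

There is one attempt and no reset: what is moved stays moved. The work goes in short steps, Python scripts to look and compute and a tool call to move; the robot and the scene stay as the last step left them, time stands still between calls to the robot, and variables do not carry over. Pictures are saved under pics/ and viewed, about 8 in all and at most 12, crops included, and the job is handed in when it is done.

Besides the shell and the picture viewer there is one more tool, called after "Emit:" as name(argument=value, ...) on one line, values as JSON. play_rows: Moves the arm, as the interface text tells. Its arguments: {"type":"object","properties":{"series":{"type":"array","items":{"type":"array","items":{"type":"number"}}}},"required":["series"]}

```bash
mkdir -p pics; python3 - <<'E'
from bench import *
import cv2,pickle,numpy as np
d={n:get_image(n) for n in("scene","top")}
pickle.dump(d,open('im0.pkl','wb'))
for n in d: cv2.imwrite(f'pics/{n}0.png',d[n]["color"][:,:,::-1]); print(n,np.round(d[n]["origin"]),d[n]["orientation"],d[n]["intrinsics"],d[n]["D"])
print(read_state())
E
```

```text
scene [1225.  537.  669.] [ 0.38847354  0.79255624 -0.42015314 -0.21074689] [[452.12079247   0.         280.70697839]
 [  0.         452.12079247 214.37905668]
 [  0.           0.           1.        ]] [-0.05936752  0.          0.          0.          0.        ]
top [ 230.   -3. 1427.] [ 0.7129037  -0.69341517  0.07501997 -0.07290891] [[464.87193616   0.         273.17658288]
 [  0.         464.87193616 217.0375207 ]
 [  0.           0.           1.        ]] [-0.11366574  0.          0.          0.          0.        ]
{'clock': 0.1, 'joints': array([-9.17398408e-01,  3.85481100e-01,  6.76703666e-03, -4.05768778e-04,
       -1.19399172e+00, -2.58593299e-01]), 'joint_vel': array([ 0.00022605, -0.00294674,  0.00364741,  0.00083554, -0.00188416,
        0.00036568]), 'joint_efforts': array([-4.44693005e-04, -3.93321419e+01,  1.88928187e+01,  4.19797406e+00,
       -2.61732894e-03, -3.68970859e-06]), 'position': array([ 240.20113391, -576.44317066,  230.33621416]), 'ee_rot': array([ 0.39167648,  0.58866598, -0.58797687, -0.3928678 ]), 'contact_force': array([-0.43819334,  0.06979847, -0.20480398]), 'wrist_torque': array([ 0.0462729,  0.018618 , -0.07105  ]), 'gripper_width': 85.19073829481457}
```

View pics/scene0.png

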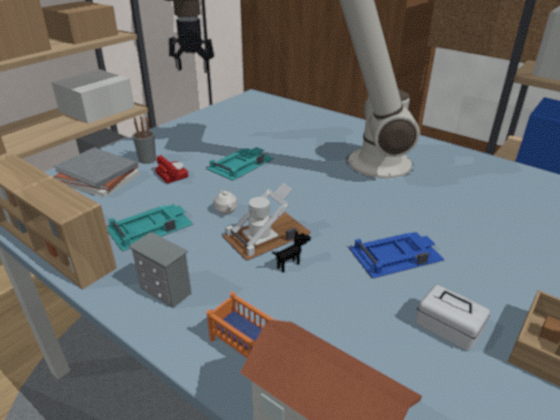

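View pics/top0.png

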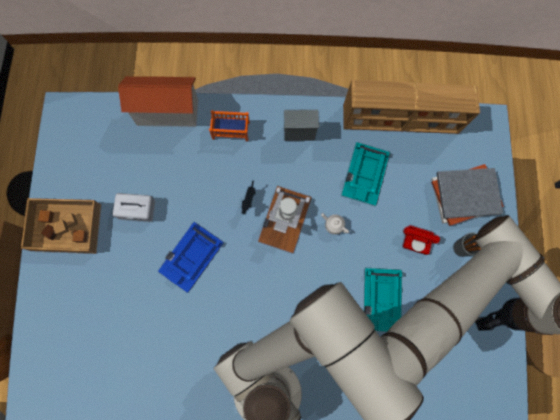

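The stand (brown) is at about (286,218) in the top view, with the cap at (289,205) and the strap's tongue pointing at the robot. In the scene view the cap is at (259,205). The dog (248,198) and the teapot (335,224) are close by on either side.

```bash
cat > h.py <<'E'
import numpy as np,cv2
from scipy.spatial.transform import Rotation as R
def ray(im,uv):
    p=cv2.undistortPoints(np.array([[uv]],float),im["intrinsics"],im["D"])[0,0]
    return np.array(im["origin"],float),R.from_quat(im["orientation"]).apply([p[0],p[1],1.])
def onz(im,uv,z):
    o,d=ray(im,uv); return o+d*(z-o[2])/d[2]
def proj(im,P):
    r=R.from_quat(im["orientation"]).inv(); rv=r.as_rotvec(); t=-r.apply(im["origin"])
    return cv2.projectPoints(np.array(P,float).reshape(-1,3),rv,t,im["intrinsics"],im["D"])[0][:,0]
def tri(i1,a,i2,b):
    o1,d1=ray(i1,a);o2,d2=ray(i2,b)
    s=np.linalg.lstsq(np.c_[d1,-d2],o2-o1,rcond=None)[0]
    p,q=o1+s[0]*d1,o2+s[1]*d2
    return (p+q)/2,np.linalg.norm(p-q)
E
python3 - <<'E'
from h import *
import pickle
d=pickle.load(open('im0.pkl','rb')); t=d['top']; s=d['scene']
hsv=cv2.cvtColor(t['color'],cv2.COLOR_RGB2HSV)
m=((hsv[...,0]<20)&(hsv[...,1]>90)).astype(np.uint8); mm=np.zeros_like(m); mm[180:262,250:322]=m[180:262,250:322]
pts=np.argwhere(mm)[:,::-1]
w=np.array([onz(t,p,6)[:2] for p in pts])
r=cv2.minAreaRect(w.astype(np.float32)); print(len(w),r); print(cv2.boxPoints(r))
a=cv2.resize(t['color'][175:265,240:350],None,fx=5.5,fy=5.5,interpolation=cv2.INTER_CUBIC)
b=cv2.resize(s['color'][170:280,200:330],None,fx=5,fy=5,interpolation=cv2.INTER_CUBIC)
cv2.imwrite('pics/ta.png',a[:,:,::-1]);cv2.imwrite('pics/sb.png',b[:,:,::-1])
E
```

```text
979 ((527.8392333984375, -39.699424743652344), (111.8858642578125, 185.0945281982422), 73.13201141357422)
[[ 423.04092   -66.38125 ]
 [ 600.1719   -120.089676]
 [ 632.6376    -13.017601]
 [ 455.5066     40.690826]]
```

View pics/ta.png

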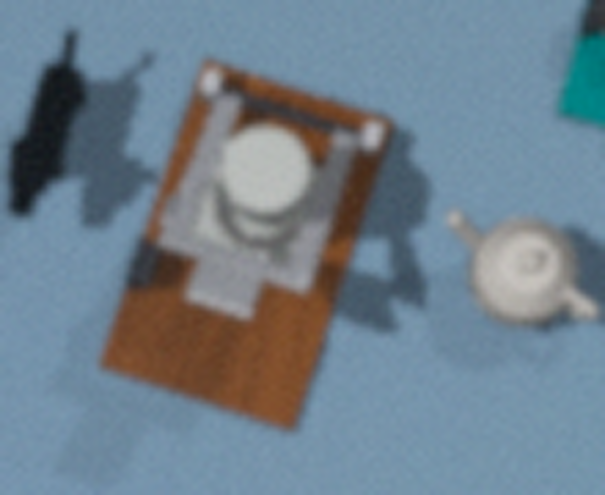

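View pics/sb.png

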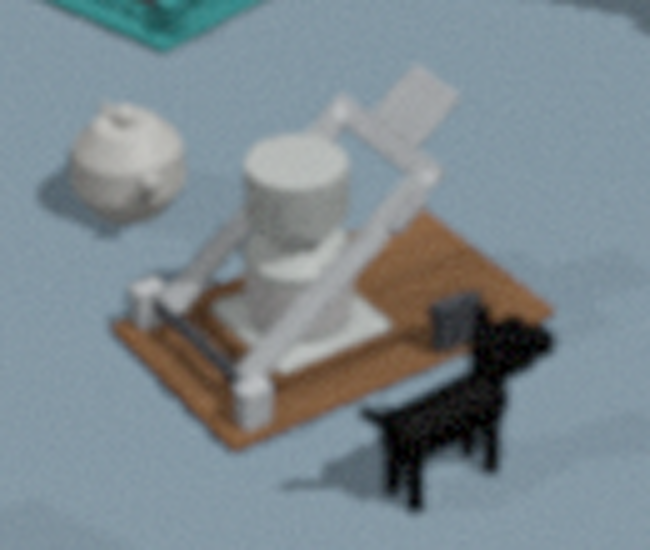

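```bash
cat >> h.py <<'E'
def delta(st,P,yaw_x=None):
    """tool-frame shift in m to world point P"""
    return R.from_quat(st['ee_rot']).inv().apply(np.array(P)-st['position'])/1000
E
python3 - <<'E'
from h import *
from bench import read_state
import pickle
d=pickle.load(open('im0.pkl','rb')); t=d['top']; s=d['scene']
ct=(265/5.5+240,170/5.5+175); cs=(297/5+200,163/5+170)
print('cap tri',tri(t,ct,s,cs),'onz104',onz(t,ct,104),onz(s,cs,104))
# base corners in scene view at z=0..6
for n,p in dict(rightfront=(243,447),right=(553,312),left=(112,325)).items():
    print(n,onz(s,(p[0]/5+200,p[1]/5+170),3))
a=np.deg2rad(-16.87);o=np.array([546.9,-45.5]);x=np.array([np.cos(a),np.sin(a)]);y=np.array([-x[1],x[0]])
for q in [(75,58),(-115,58),(75,-58)]: print(q,o+q[0]*x+q[1]*y)
# tab end: scene crop corners
tt=(222/5.5+240,290/5.5+175); ts=(420/5+200,105/5+170)
p,e=tri(t,tt,s,ts);v=p[:2]-o;print('tab',p,e,'stand',v@x,v@y)
for th in(0.45,.55,.65): print(th,55-153*np.cos(th),19.5+153*np.sin(th))
st=read_state();Rm=R.from_quat(st['ee_rot']).as_matrix();print(Rm.round(3))
for q in[(-103,0,180),(0,0,160)]:
    w=o+q[0]*x+q[1]*y; print(q,w,delta(st,[*w,q[2]]).round(3))
E
```

```text
cap tri (array([545.2777426 , -44.83320477, 101.05331526]), np.float64(3.8810273075657613)) onz104 [545.73448076 -46.32501641 104.        ] [548.09430842 -39.92665846 104.        ]
rightfront [629.4510604   -6.94933277   3.        ]
right [454.59311979  45.74804562   3.        ]
left [ 598.22193795 -119.48949075    3.        ]
(75, 58) [635.50409252 -11.76107903]
(-115, 58) [453.68061632  43.37714277]
(75, -58) [ 601.84075711 -122.76909608]
tab [478.20267525 -23.41032728 108.9624629 ] 3.6077964481875813 stand -72.15142981806447 1.2030144865531307
0.45 -82.76840665995957 86.04972671901822
0.55 -75.43625187510438 99.47114602639085
0.65 -66.80082117800555 112.09352007761404
[[-0.384 -0.001 -0.923]
 [ 0.923  0.002 -0.384]
 [ 0.002 -1.     0.   ]]
(-103, 0, 180) [448.33253659 -15.60927976] [ 0.438  0.051 -0.408]
(0, 0, 160) [546.9 -45.5] [ 0.372  0.071 -0.487]
```

Emit:
play_rows(series=[[0.034, 0.003, -0.035, 0, 0, 0, 0], [0.034, 0.003, -0.035, 0, 0, 0, 0], [0.034, 0.003, -0.035, 0, 0, 0, 0], [0.034, 0.003, -0.035, 0, 0, 0, 0], [0.034, 0.003, -0.035, 0, 0, 0, 0], [0.034, 0.003, -0.035, 0, 0, 0, 0], [0.034, 0.003, -0.035, 0, 0, 0, 0], [0.034, 0.003, -0.035, 0, 0, 0, 0], [0.034, 0.003, -0.035, 0, 0, 0, 0], [0.034, 0.003, -0.035, 0, 0, 0, 0]])

```text
clock: 1.1
position: [434.3, -120.7, 195.6]
ee_rot: [0.393, 0.586, -0.585, -0.399]
contact_force: [0.9, -0.2, 0.7]
gripper_width: 0.2
```

```bash
cat > s.py <<'E'
import sys
from h import *
from bench import read_state
st=read_state();o=np.array([546.5,-45,0]);S=R.from_euler('z',-16.87,degrees=True)
Rt=R.from_quat(st['ee_rot']);t=Rt.as_matrix()
print('t',st['clock'],'stand',S.inv().apply(st['position']-o).round(1),'F',np.round(st['contact_force'],1),'M',np.round(st['wrist_torque'],2),'w',round(st['gripper_width'],1),'j',np.round(st['joints'],2))
print('jaw yaw deg',np.degrees(np.arctan2(t[1,0],t[0,0])).round(1),'fix to vertical (tool rotvec)',Rt.inv().apply(np.cross(t[:,1],[0,0,-1])).round(3))
for a in sys.argv[1:]:
    q=np.array(eval(a)); print(a,delta(st,S.apply(q)+o).round(4))
E
python3 s.py "(-76,0,140)"
```

```text
t 1.1 stand [ -85.4 -104.9  195.6] F [ 0.9 -0.2  0.7] M [-0.04 -0.09  0.03] w 0.2 j [ 0.09  0.12 -0.45 -0.01 -1.01 -1.27]
jaw yaw deg 111.9 fix to vertical (tool rotvec) [-0.003  0.     0.007]
(-76,0,140) [ 0.0755  0.056  -0.0732]
```

Emit:
play_rows(series=[[0.03, 0.02, -0.029, 0, 0, 0, 0], [0.025, 0.019, -0.025, 0, 0, 0, 0], [0.021, 0.017, -0.019, 0, 0, 0, 0], [0, 0, 0, 0, 0, 0, 0]])

```text
clock: 1.5
position: [476.2, -13.4, 138.2]
ee_rot: [0.392, 0.589, -0.586, -0.395]
contact_force: [0.1, -0.7, -0.1]
gripper_width: 0.1
```

```bash
python3 s.py "(-76,0,112)" "(-79,0,105)" "(-101,0,42)" "(-104,0,20)"; python3 - <<'E'
from bench import *
import cv2
i=get_image("scene")["color"][140:280,190:330,::-1]
cv2.imwrite('pics/c1.png',cv2.resize(i,None,fx=4,fy=4,interpolation=cv2.INTER_CUBIC))
E
```

```text
t 1.5 stand [-76.5   9.9 138.2] F [ 0.1 -0.7 -0.1] M [-0.04  0.04 -0.03] w 0.1 j [ 0.31  0.23 -0.47 -0.01 -0.87 -1.49]
jaw yaw deg 112.4 fix to vertical (tool rotvec) [-0.     0.     0.006]
(-76,0,112) [-0.0081  0.0262  0.0059]
(-79,0,105) [-0.0062  0.0332  0.0082]
(-101,0,42) [0.0073 0.0963 0.0252]
(-104,0,20) [0.009  0.1183 0.0275]
```

View pics/c1.png

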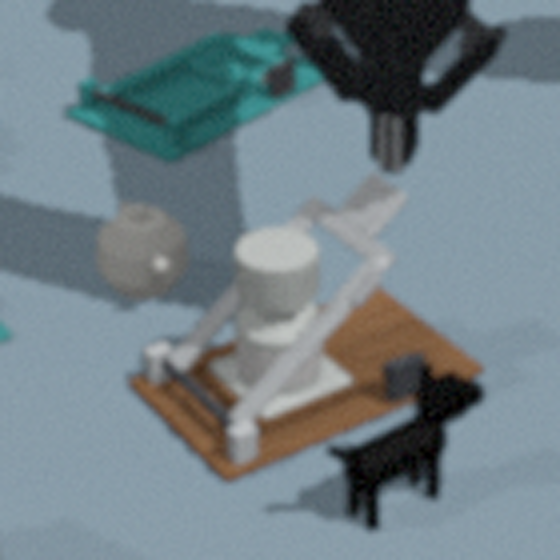

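Emit:
play_rows(series=[[-0.008, 0.014, 0.006, 0, 0, 0, 0], [0, 0.014, 0.001, 0, 0, 0, 0], [0.002, 0.012, 0.003, 0, 0, 0, 0], [0.003, 0.013, 0.004, 0, 0, 0, 0], [0.003, 0.013, 0.004, 0, 0, 0, 0], [0.003, 0.013, 0.004, 0, 0, 0, 0]])

```text
clock: 2.15
position: [457.0, -23.0, 62.7]
ee_rot: [0.396, 0.591, -0.583, -0.394]
contact_force: [1.1, -0.0, -0.1]
gripper_width: 0.2
```

```bash
python3 s.py "(-101,0,42)" "(-104,0,20)"
```

```text
t 2.15 stand [-92.1  -4.9  62.7] F [ 1.1 -0.  -0.1] M [ 0.07 -0.22  0.02] w 0.2 j [ 0.3   0.31 -0.61 -0.01 -0.63 -1.48]
jaw yaw deg 112.1 fix to vertical (tool rotvec) [ 0.012 -0.     0.003]
(-101,0,42) [0.0094 0.0207 0.0041]
(-104,0,20) [0.0112 0.0427 0.0067]
```

Emit:
play_rows(series=[[0.005, 0.011, 0.003, 0, 0, 0, 0], [0.003, 0.011, 0.002, 0, 0, 0, 0], [0.002, 0.009, 0.001, 0, 0, 0, 0], [0.001, 0.007, 0.001, 0, 0, 0, 0]])

```text
clock: 2.55
position: [448.4, -18.0, 25.9]
ee_rot: [0.399, 0.592, -0.58, -0.393]
contact_force: [0.3, -0.3, 0.9]
gripper_width: 0.2
```

```bash
python3 s.py "(-104,0,20)"
```

```text
t 2.55 stand [-101.7   -2.7   25.9] F [ 0.3 -0.3  0.9] M [-0.02 -0.19  0.01] w 0.2 j [ 0.32  0.37 -0.68 -0.01 -0.51 -1.51]
jaw yaw deg 111.9 fix to vertical (tool rotvec) [0.019 0.    0.001]
(-104,0,20) [0.0035 0.0059 0.0002]
```

Emit:
play_rows(series=[[0.001, 0.005, 0, 0, 0, 0, 0], [0, 0.005, 0, 0, 0, 0, 0], [0, 0.004, 0, 0, 0, 0, 0]])

```text
clock: 2.85
position: [448.1, -17.6, 19.0]
ee_rot: [0.398, 0.591, -0.582, -0.392]
contact_force: [-17.7, 5.7, 58.9]
gripper_width: -0.1
```

```bash
python3 s.py "(-104,0,20)"
```

```text
t 2.85 stand [-102.2   -2.3   19. ] F [-17.7   5.7  58.9] M [1.79 4.96 0.01] w -0.1 j [ 0.32  0.38 -0.68 -0.   -0.49 -1.51]
jaw yaw deg 112.1 fix to vertical (tool rotvec) [ 0.015 -0.    -0.   ]
(-104,0,20) [ 0.003  -0.001  -0.0001]
```

Emit:
play_rows(series=[[0, -0.02, 0, 0.015, 0, 0, 0], [0, -0.035, 0, 0, 0, 0, 0], [0, -0.04, 0, 0, 0, 0, 0], [0, -0.04, 0, 0, 0, 0, 0.085], [0, -0.03, 0, 0, 0, 0, 0.085], [0, -0.01, 0, 0, 0, 0, 0.085], [0, 0, 0, 0, 0, 0, 0.085]])

```text
clock: 3.55
position: [447.1, -17.5, 203.3]
ee_rot: [0.395, 0.587, -0.585, -0.395]
contact_force: [0.3, 0.1, -0.1]
gripper_width: 57.9
```

```bash
python3 s.py "(0,0,170)" "(0,0,66)"; python3 - <<'E'
from bench import *
import cv2,pickle
d={n:get_image(n) for n in("scene","top")}
pickle.dump(d,open('im1.pkl','wb'))
i=d["scene"]["color"][140:280,190:330,::-1]
j=d["top"]["color"][165:265,240:340,::-1]
cv2.imwrite('pics/c2.png',cv2.hconcat([cv2.resize(k,(400,400),interpolation=cv2.INTER_CUBIC) for k in(i,j)]))
E
```

```text
t 3.55 stand [-103.1   -2.6  203.3] F [ 0.3  0.1 -0.1] M [ 0.03 -0.06 -0.  ] w 57.9 j [ 0.33  0.1  -0.45 -0.   -1.02 -1.51]
jaw yaw deg 112.1 fix to vertical (tool rotvec) [ 0.003 -0.     0.001]
(0,0,170) [-0.0629  0.0335 -0.0817]
(0,0,66) [-0.0629  0.1375 -0.0815]
```

View pics/c2.png

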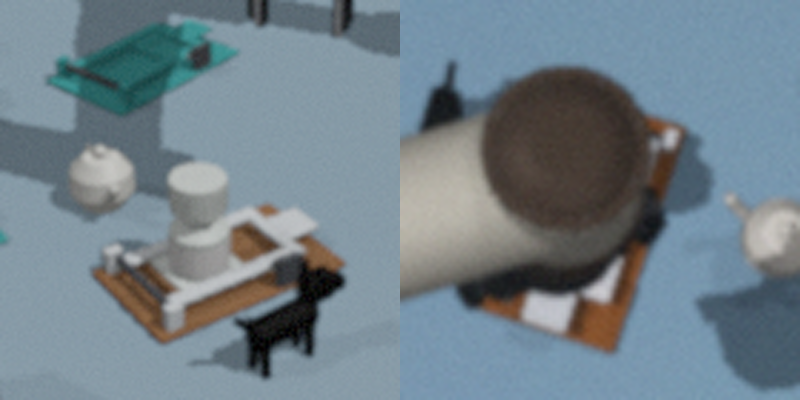

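The strap stays shut on its own: in the scene view it lies flat, with the tab at about (295,222) and the clip over it. Next I move over the cap.

Emit:
play_rows(series=[[-0.021, 0.005, -0.027, 0, 0, 0, 0.085], [-0.021, 0.008, -0.027, 0, 0, 0, 0.085], [-0.018, 0.01, -0.023, 0, 0, 0, 0.085], [-0.006, 0.01, -0.008, 0, 0, 0, 0.085], [0, 0, 0, 0, 0, 0, 0.085]])

```text
clock: 4.15
position: [547.7, -48.3, 158.3]
ee_rot: [-0.39, -0.583, 0.59, 0.4]
contact_force: [-0.1, -0.6, 0.7]
gripper_width: 85.0
```

```bash
python3 s.py "(0,0,66)"
```

```text
t 4.15 stand [  2.1  -2.8 158.3] F [-0.1 -0.6  0.7] M [ 0.02  0.06 -0.01] w 85.0 j [ 0.2   0.33 -0.27 -0.   -0.99 -1.39]
jaw yaw deg 112.0 fix to vertical (tool rotvec) [-0.016 -0.     0.006]
(0,0,66) [ 0.0029  0.0923 -0.0015]
```

Emit:
play_rows(series=[[0.003, 0.018, -0.001, -0.014, 0, 0.005, 0.085], [0, 0.02, 0, 0, 0, 0, 0.085], [0, 0.02, 0, 0, 0, 0, 0.085], [0, 0.016, 0, 0, 0, 0, 0.085], [0, 0.008, 0, 0, 0, 0, 0.085], [0, 0, 0, 0, 0, 0, 0.085]])

```text
clock: 4.75
position: [538.9, -44.3, 71.0]
ee_rot: [-0.392, -0.584, 0.589, 0.399]
contact_force: [0.3, -0.4, 0.1]
gripper_width: 85.1
```

```bash
python3 s.py "(0,0,66)"; python3 - <<'E'
from bench import *
import cv2
i=get_image("scene")["color"][140:280,190:330,::-1]
cv2.imwrite('pics/c3.png',cv2.resize(i,None,fx=4,fy=4,interpolation=cv2.INTER_CUBIC))
E
```

```text
t 4.75 stand [-7.4 -1.5 71. ] F [ 0.3 -0.4  0.1] M [-0.03 -0.02 -0.02] w 85.1 j [ 0.22  0.42 -0.39 -0.   -0.77 -1.4 ]
jaw yaw deg 112.1 fix to vertical (tool rotvec) [-0.011 -0.     0.004]
(0,0,66) [-0.0035  0.005  -0.0068]
```

View pics/c3.png

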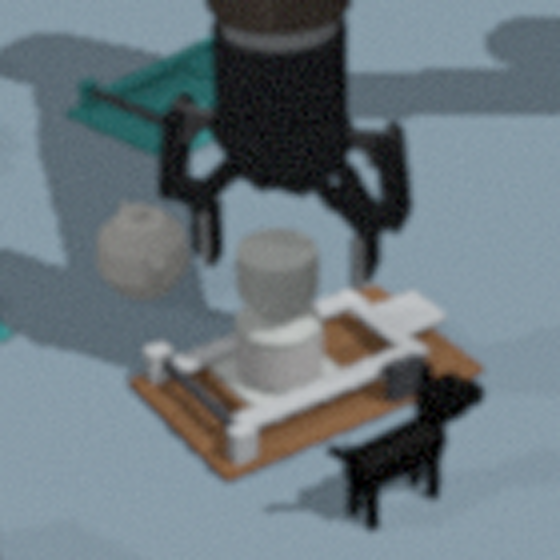

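The jaws straddle the cap, with their tips at (210,255) and (365,275) and the cap at (277,275). I'll correct the centring and close.

Emit:
play_rows(series=[[-0.004, 0.003, -0.007, -0.011, 0, 0.004, 0.085], [0, 0.002, 0, 0, 0, 0, 0.085], [0, 0, 0, 0, 0, 0, 0.085]])

```text
clock: 5.1
position: [549.4, -45.0, 68.7]
ee_rot: [0.397, 0.588, -0.585, -0.393]
contact_force: [-0.2, 0.7, 0.0]
gripper_width: 85.2
```

```bash
python3 s.py "(0,0,66)"
```

```text
t 5.1 stand [ 2.7  0.8 68.7] F [-0.2  0.7  0. ] M [ 0.01  0.02 -0.01] w 85.2 j [ 0.21  0.43 -0.38  0.   -0.75 -1.4 ]
jaw yaw deg 112.1 fix to vertical (tool rotvec) [ 0.006 -0.    -0.002]
(0,0,66) [0.0011 0.0027 0.0027]
```

Emit:
play_rows(series=[[0.001, 0.002, 0.002, 0.005, 0, -0.002, 0.085], [0, 0, 0, 0, 0, 0, 0.06], [0, 0, 0, 0, 0, 0, 0.052], [0, 0, 0, 0, 0, 0, 0.04], [0, 0, 0, 0, 0, 0, 0.03], [0, 0, 0, 0, 0, 0, 0.03], [0, 0, 0, 0, 0, 0, 0.03]])

```text
clock: 5.8
position: [547.5, -44.7, 67.9]
ee_rot: [0.395, 0.588, -0.586, -0.394]
contact_force: [-0.5, 1.0, -0.2]
gripper_width: 47.3
```

```bash
python3 s.py "(0,0,66)"
```

```text
t 5.8 stand [ 0.9  0.6 67.9] F [-0.5  1.  -0.2] M [0.1  0.07 0.01] w 47.3 j [ 0.21  0.43 -0.39 -0.   -0.75 -1.4 ]
jaw yaw deg 112.1 fix to vertical (tool rotvec) [0.003 0.    0.   ]
(0,0,66) [0.0001 0.0019 0.0011]
```

Emit:
play_rows(series=[[0, 0.003, 0, 0, 0, 0, 0.03], [0, 0.003, 0, 0, 0, 0, 0.03], [0, 0.003, 0, 0, 0, 0, 0.03], [0, 0.002, 0, 0, 0, 0, 0.03]])

```text
clock: 6.2
position: [547.7, -44.8, 62.1]
ee_rot: [0.395, 0.588, -0.586, -0.393]
contact_force: [-3.9, 1.8, 11.7]
gripper_width: 46.8
```

```bash
python3 s.py "(0,0,61)"
```

```text
t 6.2 stand [ 1.1  0.6 62.1] F [-3.9  1.8 11.7] M [ 0.39  1.28 -0.05] w 46.8 j [ 0.21  0.44 -0.39  0.   -0.73 -1.4 ]
jaw yaw deg 112.3 fix to vertical (tool rotvec) [ 0.003 -0.    -0.002]
(0,0,61) [0.0003 0.0011 0.0012]
```

Moved down 5.8 mm with 12 N on it. I'll push on to the stop.

Emit:
play_rows(series=[[0, 0.003, 0, 0, 0, 0, 0.03], [0, 0.003, 0, 0, 0, 0, 0.03]])

```text
clock: 6.4
position: [547.8, -44.8, 60.2]
ee_rot: [0.395, 0.588, -0.587, -0.392]
contact_force: [-7.6, 3.3, 22.0]
gripper_width: 47.1
```

```bash
python3 s.py "(0,0,61)"
```

```text
t 6.4 stand [ 1.1  0.6 60.2] F [-7.6  3.3 22. ] M [ 0.83  2.21 -0.04] w 47.1 j [ 0.21  0.44 -0.4   0.   -0.73 -1.4 ]
jaw yaw deg 112.4 fix to vertical (tool rotvec) [ 0.003 -0.    -0.003]
(0,0,61) [ 0.0003 -0.0008  0.0012]
```

Emit:
play_rows(series=[[0, 0.003, 0, 0, -0.1, 0, 0.03], [0, 0.003, 0, 0, -0.1, 0, 0.03], [0, 0.003, 0, 0, -0.1, 0, 0.03], [0, 0.003, 0, 0, -0.1, 0, 0.03]])

```text
clock: 6.8
position: [549.2, -43.4, 60.2]
ee_rot: [0.267, 0.657, -0.655, -0.26]
contact_force: [-8.3, 4.2, 19.2]
gripper_width: 47.2
```

```bash
python3 s.py "(0,0,61)"
```

```text
t 6.8 stand [ 2.1  2.3 60.2] F [-8.3  4.2 19.2] M [ 1.18  2.4  -0.16] w 47.2 j [ 0.22  0.44 -0.4   0.01 -0.72 -0.98]
jaw yaw deg 136.3 fix to vertical (tool rotvec) [ 0.005 -0.    -0.008]
(0,0,61) [ 0.0008 -0.0008  0.003 ]
```

Emit:
play_rows(series=[[0, 0.003, 0.001, 0.002, -0.11, -0.002, 0.03], [0, 0.003, 0.001, 0.002, -0.11, -0.002, 0.03], [0, 0.003, 0.0005, 0.001, -0.11, -0.002, 0.03], [0, 0.003, 0.0005, 0.001, -0.11, -0.002, 0.03], [0, 0.003, 0.0005, 0, -0.11, 0, 0.03]])

```text
clock: 7.3
position: [548.6, -43.6, 60.2]
ee_rot: [-0.068, -0.704, 0.704, 0.064]
contact_force: [-7.2, 3.5, 18.8]
gripper_width: 47.2
```

```bash
python3 s.py "(1,1,60)"
```

```text
t 7.3 stand [ 1.6  2.  60.2] F [-7.2  3.5 18.8] M [ 0.91  2.   -0.1 ] w 47.2 j [ 0.22  0.44 -0.4   0.   -0.73 -0.41]
jaw yaw deg 169.3 fix to vertical (tool rotvec) [-0.001  0.    -0.006]
(1,1,60) [0.0007 0.0002 0.0009]
```

Emit:
play_rows(series=[[0, 0.003, 0.0005, 0, -0.12, -0.002, 0.03], [0, 0.003, 0.0005, 0, -0.12, -0.002, 0.03], [0, 0.003, 0.0005, 0, -0.12, -0.002, 0.03], [0, 0.003, 0.0005, 0, -0.12, 0, 0.03], [0, 0.003, 0, 0, -0.06, 0, 0.03]])

```text
clock: 7.8
position: [548.3, -43.1, 60.2]
ee_rot: [0.133, -0.694, 0.695, -0.134]
contact_force: [-6.9, 1.8, 18.3]
gripper_width: 47.0
```

```bash
python3 s.py "(1,1,60)"
```

```text
t 7.8 stand [ 1.2  2.3 60.2] F [-6.9  1.8 18.3] M [ 0.39  2.08 -0.15] w 47.0 j [ 0.22  0.44 -0.39  0.   -0.73  0.16]
jaw yaw deg -158.2 fix to vertical (tool rotvec) [-0.002 -0.    -0.002]
(1,1,60) [0.001  0.0002 0.0009]
```

Emit:
play_rows(series=[[0, -0.004, 0, 0, 0, 0, 0.03], [0, -0.005, 0, 0, 0, 0, 0.03], [0, -0.006, 0, 0, 0, 0, 0.03], [0, -0.006, 0, 0, 0, 0, 0.03]])

```text
clock: 8.2
position: [547.7, -43.2, 83.5]
ee_rot: [0.133, -0.693, 0.695, -0.135]
contact_force: [0.0, -0.0, -0.1]
gripper_width: 47.4
```

```bash
python3 s.py "(0,0,128)"
```

```text
t 8.2 stand [ 0.6  2.1 83.5] F [ 0.  -0.  -0.1] M [0.02 0.03 0.01] w 47.4 j [ 0.22  0.41 -0.37  0.   -0.79  0.16]
jaw yaw deg -158.2 fix to vertical (tool rotvec) [-0.003 -0.    -0.002]
(0,0,128) [ 0.0017 -0.0445  0.0014]
```

Emit:
play_rows(series=[[0, -0.015, 0, -0.002, 0, -0.002, 0.03], [0, -0.015, 0, 0, 0, 0, 0.03], [0, -0.015, 0, 0, 0, 0, 0.03], [0, -0.009, 0, 0, 0, 0, 0.03], [0, -0.004, 0, 0, 0, 0, 0.03], [0, 0, 0, 0, 0, 0, 0.03], [0, 0, 0, 0, 0, 0, 0.03]])

```text
clock: 8.9
position: [547.6, -43.2, 142.4]
ee_rot: [-0.134, 0.694, -0.694, 0.133]
contact_force: [0.4, 0.3, -0.4]
gripper_width: 46.9
```

```bash
python3 s.py; python3 - <<'E'
from h import *
from bench import *
st=read_state(); print(delta(st,[548.3,-43.2,146.3]).round(4))
i=get_image("scene")["color"][120:270,180:330,::-1]
cv2.imwrite('pics/c4.png',cv2.resize(i,None,fx=4,fy=4,interpolation=cv2.INTER_CUBIC))
E
```

```text
t 8.9 stand [  0.5   2.1 142.4] F [ 0.4  0.3 -0.4] M [ 0.    0.01 -0.04] w 46.9 j [ 0.22  0.34 -0.3  -0.   -0.93  0.16]
jaw yaw deg -158.2 fix to vertical (tool rotvec) [ 0.    -0.     0.002]
[-0.0006 -0.0039  0.0003]
```

View pics/c4.png

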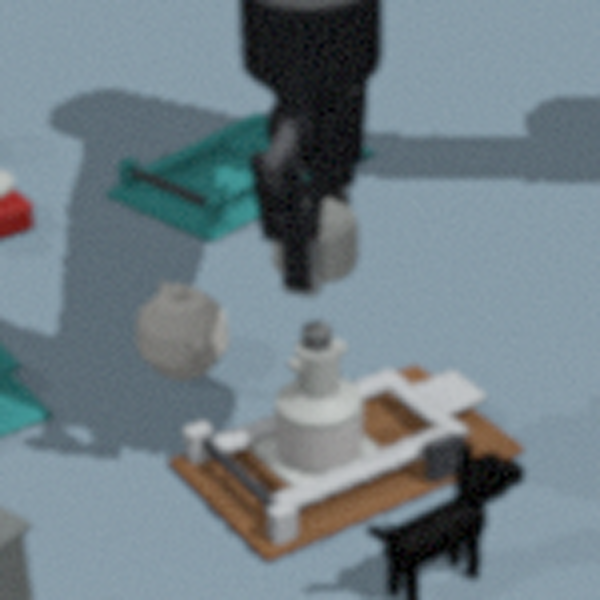

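The cap (316,240) is in the jaws above the mouth (318,330). The bottle is seated and the strap is shut. I'll raise it the last 4 mm and settle.

Emit:
play_rows(series=[[0, -0.004, 0, 0, 0, 0.002, 0.03], [0, 0, 0, 0, 0, 0, 0.03], [0, 0, 0, 0, 0, 0, 0.03], [0, 0, 0, 0, 0, 0, 0.03]])

```text
clock: 9.35
position: [546.7, -43.3, 144.9]
ee_rot: [-0.135, 0.695, -0.694, 0.132]
contact_force: [-0.2, 0.6, -0.2]
gripper_width: 47.3
```

```bash
python3 s.py; python3 -c "
from bench import *
print(read_state()['position'],read_state()['joint_vel'].round(3)); print(job_done())"
```

```text
t 9.35 stand [ -0.3   1.7 144.9] F [-0.2  0.6 -0.2] M [-0.01  0.   -0.02] w 47.3 j [ 0.22  0.34 -0.3  -0.   -0.94  0.16]
jaw yaw deg -158.2 fix to vertical (tool rotvec) [0.001 0.    0.003]
[546.72960047 -43.29086889 144.88255278] [ 0.001  0.003 -0.003 -0.003  0.    -0.001]
the job is handed in; nothing more can be done
None
```

I pressed the strap shut, and the clip held it by itself. I then pushed the cap about 7.7 mm down to its stop (about 20 N), turned it about 89° anticlockwise while pushed in, and lifted it off. I handed the job in at about 9.4 s on the robot's clock.

**Cap at hand-in:** the robot readings put the cap level to within 0.003 rad and still, about 58–59 mm above the mouth. It was within about 2 mm of straight above the bottle. The gripper was closed on it at 47 mm.

**Last picture, taken just before the final 4 mm lift:** the bottle was seated under the shut strap, and the dog and teapot looked in place. I didn't check the lunchbox or telephone in a last picture, but the arm stayed well above them.

**Forces and disagreements:**
- **Press force:** pressing the strap at its hard stop briefly reached about 59 N vertically at the fingertips. This was more than needed, but well under the 120 N wrist limit.
- **Camera views:** the two views disagreed by about 4 mm on where the cap was. I didn't measure it again; the jaws centred on the cap as they closed.

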